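Fit the divider in a sample transport box and put the lid on

TASK

Take the wider of the two grey panels out of the steel stand and slide it upright into the pair of grooves in the white transport box, fully down to the floor, so that it parts the sample cups from the cold pack. Then put the lid on the box so that it sits flush all round. Leave the narrower panel in the stand, and leave the cups and the cold pack in the box where they are, without tipping them.

Things in the scene. Friction and masses are not known exactly. Their poses are not given: they have to be found in the camera images.
- box: White open box, fixed; outside 220 (x) by 170 (y) by 105 high, walls 18, floor 15 thick (all mm). Origin: centre of underside, z up. Midway along each long inner wall (y = +67, -67) two grey ribs, 12 deep, form an upright groove 13 wide at x = 0; they are straight up to z = 81, then flare as a lead-in to z = 91. A panel in both grooves stands in the box's y-z plane.
- panel: The wider flat grey panel: 10 mm thick (its x), 128 mm wide (its y), 78 mm high (its z). Origin: centre of its lower edge. At the start it stands upright in one of the two slots of the stand, either one.
- narrow_panel: The narrower grey panel: 10 mm thick (x), 90 mm wide (y), 78 mm high (z), too narrow for the grooves; it stands in the other slot of the stand and stays there. Origin: centre of its lower edge.
- stand: Steel stand fixed to the bench: base 170 (x) by 110 (y) by 12 mm high. Origin: centre of underside. Two slots along its y at x = -40 and +40 mm, 13 mm wide between low cheeks that reach 42 mm above the bench; the panels stand on the base, their tops 90 mm above the bench.
- lid: White lid lying right way up on the bench. Origin: centre of underside, z up. Plug 178 (x) by 128 (y) by 8 mm high, fits inside the rim with 3 mm to spare each side; above it a cover 220 by 170 by 15 mm (top at z = 23); on top a grey bridge handle: bar 100 mm along y, 18 wide, from z = 41 to 53, feet at its ends. Fits either way round; seated, origin 97 mm above the box's.
- cup_a: Small white capped sample cup, 40 mm across, 45 mm tall, standing inside the box on its floor; stays there. Origin: centre of its underside.
- cup_b: Small white capped sample cup, 40 mm across, 45 mm tall, standing inside the box on its floor; stays there. Origin: centre of its underside.
- cold_pack: Blue flat cold pack, 50 by 100 by 22 mm, lying on the floor of the box on the other side of the grooves from the cups; stays there. Origin: centre of its underside.
There are look-alikes about, which are no part of the job. Leave any blue look-alike of the panel alone.

How it is judged:
By the outcome, as a careful person would: the job done as asked, in the order asked, and still so for the second after the job is handed in, with the robot touching nothing.
It also fails if it takes over 72 s, if anything falls off the work surface, if the arm or the gripper's body presses on something with over 40 N, if the wrist force passes 120 N, or if a joint passes its speed limit or range.

ROBOT

A 6-joint arm with a two-finger parallel gripper is mounted at the origin on the work surface. World frame = base frame: x ahead of the robot, y to its left, z up, the work surface at z = 0. Lengths are in m, angles in rad, forces in N, time in s.
With the tool pointing down it reaches from about 0.4 to 0.825 m from the base axis. Payload 7 kg.
Tool frame: the origin (TCP) lies on the centre line of the jaws, within the pads' length; the fingertips stand 22 mm ahead of it and the grasp point (between the pads) lies 3 mm ahead of it; z points along the fingers, y is the line along which they close (so a half turn about z gives the same grasp; the last joint's range is limited). The gripper opens to 88 mm and grips with 3 to 60 N. Pads are 19 mm wide; open, the fingers measure 130 mm over their backs; the gripper's body (78 mm by 193 mm) begins 47 mm behind the grasp point.
Start: joints at [-1.057, 0.359, 0.012, 0, -1.224, -0.288], TCP at [0.151, -0.658, 0.249] pointing down, gripper open.
Joint ranges: [-3.07, 3.07], [-1.43, 2.12], [-1.02, 1.25], [-3.03, 1.67], [-3.05, -0], [-3.03, 3.03]. Speed limits (rad/s): [2.39, 2.39, 3.01, 3.14, 3.14, 3.14].

INTERFACE

Orientations are given as [roll, pitch, yaw] about the fixed x, y, z axes, in that order (R = Rz(yaw) Ry(pitch) Rx(roll)).
In Python, from station import arm gives the robot as it stands.
- The arm moves only by the tool arm_command, never from a script. Its argument "series" is one flat list of numbers, 7 for each row, row after row: the turn, a rotation vector about the tool's x, y, z each as a share of 90 degrees, from -1 to 1, then the shift along the tool's x, y, z each as a share of 0.1 m, from -1 to 1, then the opening, from 0 (shut) to 1 (fully open). A call has 1 to 8 rows; each row is the pose to reach, as a shift and turn from the pose commanded when the call began, along the tool's axes at that moment; what a row does not reach only later rows make up. A row lasts 1/8 s, in which the tool goes at most 62.5 mm and 10.7 degrees, less where a joint would pass 70% of its speed; a pose out of reach is approached as far as the arm can. A call with a number of a shift or a turn outside -1 to 1 is refused whole. A call with a gripper value outside its range is refused whole. The fingers move at their own pace and stop on an object; "force" is the grip in N (left out, the last holds). Time passes only in rows, so rows that repeat a pose let the fingers close. It gives the time, the measured TCP pose, the force, the opening and the grip force at its end, in the units of the state.
- arm.get_state(): the state, without advancing time (a new reading comes with each control period).
- arm.grab_frame(name): name is "side" or "top"; returns the picture (420x560x3 uint8, blue, green, red); there is no depth.
- arm.camera_model(name): a dict with "fovy" (degrees; the focal length in pixels is half the picture's height over the tangent of half this angle, whatever the lens; pixels are square), "cx", "cy" (the principal point, pixels), "pose" (4x4, takes a point from camera to world coordinates). Camera axes: x right, y down, z forward; pixel columns grow to the right and rows downward; lengths in m; the calibration is good to about 2 mm. A picture is of the moment at which its call begins. camera_model takes no time and is no camera call.
- arm.job_done(): hands the job in; it is judged then, once.
The state is a dict: "t": time; "q": joint angles; "qd": joint speeds; "joint_efforts": joint torques, N m; "eef_pos": TCP position; "ee_rot": TCP orientation; "force": force on the tool from outside, world axes, zero at the start; "moment": the same for the moment, N m; "width": finger opening in m; "gripper_force": force on a finger pad.
Only numpy, scipy, OpenCV 4.12 (cv2) and the standard library are available. Lean on these libraries where they do the work, as an engineer would, in place of code of your own. Each camera call takes 0.05 s, during which the arm holds its last target. There are 200 camera calls.

## Working session

There is one attempt and no reset: what is moved stays moved. The work goes in short steps, Python scripts to look and compute and a tool call to move; the robot and the scene stay as the last step left them, time stands still between calls to the robot, and variables do not carry over. Pictures are saved under pics/ and viewed, at most 10 in all, crops included, and the job is handed in when it is done.

Besides the shell and the picture viewer there is one more tool, called after "Request:" as a command line: name --argument value ..., lists and objects as JSON in quotes. arm_command: Moves the arm, as the interface text tells. Its arguments: {"type":"object","properties":{"series":{"type":"array"},"force":{"type":"number"}},"required":["series"]}

```bash
mkdir -p pics; ls; python3 - <<'E'
from station import arm
import cv2,numpy as np
np.set_printoptions(precision=5,suppress=True)
for n in("side","top"):
    cv2.imwrite(f"pics/{n}0.png",arm.grab_frame(n)); m=arm.camera_model(n); print(n,m)
s=arm.get_state(); print(s)
E
```

```text
pics
side {'fovy': 53.63141166767286, 'cx': 284.49782829488623, 'cy': 213.69525264086528, 'pose': array([[-0.79736, -0.38137,  0.46774, -0.11947],
       [-0.60311,  0.47539, -0.64052,  0.70385],
       [ 0.02192, -0.79282, -0.60906,  0.8203 ],
       [ 0.     ,  0.     ,  0.     ,  1.     ]])}
top {'fovy': 56.7867665193816, 'cx': 285.3966695999207, 'cy': 210.8426036131302, 'pose': array([[-0.02645, -0.98819,  0.15096,  0.31291],
       [-0.99965,  0.02588, -0.00578, -0.09876],
       [ 0.0018 , -0.15106, -0.98852,  1.11885],
       [ 0.     ,  0.     ,  0.     ,  1.     ]])}
{'t': 0.1, 'q': array([-1.05692,  0.35931,  0.01115, -0.00029, -1.22411, -0.2881 ]), 'qd': array([ 0.00059, -0.00129,  0.00096,  0.00144, -0.00057,  0.0001 ]), 'joint_efforts': array([ -0.00296, -58.41657,  29.3753 ,   7.01544,   0.01021,  -0.00006]), 'eef_pos': array([ 0.15099, -0.65748,  0.24773]), 'ee_rot': array([ 3.14011, -0.00015, -2.91592]), 'force': array([-0.05314,  0.52796,  0.39094]), 'moment': array([ 0.04092, -0.02935, -0.00545]), 'gripper_force': 0.0, 'width': 0.08727056917867293}
```

View pics/side0.png

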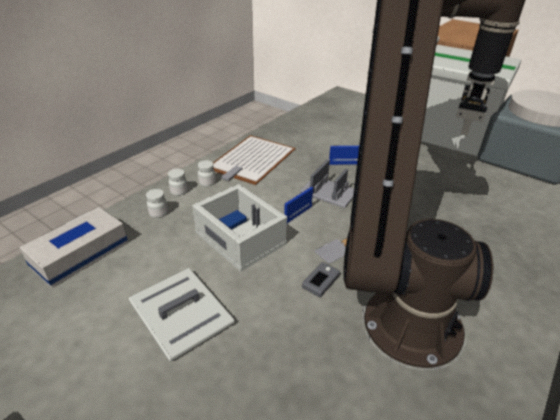

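View pics/top0.png

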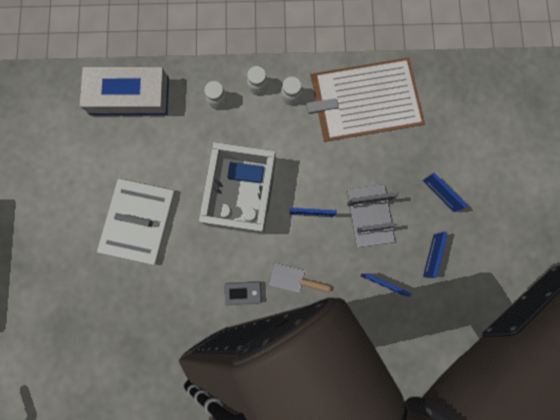

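Side: box ~(240,225), lid (182,312), stand (335,185). Top: box (238,188), lid (136,222), stand (372,215), with one panel at row ~200 and the other at row ~229. The blue look-alikes stand around the stand. Next I'll enlarge these.

```bash
python3 - <<'E'
import cv2,numpy as np
def crop(n,x,y,w,h,k):
    c=cv2.resize(cv2.imread(f"pics/{n}0.png")[y:y+h,x:x+w],None,fx=k,fy=k,interpolation=cv2.INTER_CUBIC)
    for i in range(0,w,10):
        cv2.line(c,(i*k,0),(i*k,4 if i%20 else 10),(0,0,255),1)
        if i%20==0: cv2.putText(c,str(x+i),(i*k,20),0,.35,(0,0,255),1)
    for j in range(0,h,10):
        cv2.line(c,(0,j*k),(4 if j%20 else 10,j*k),(0,0,255),1)
        if j%20==0: cv2.putText(c,str(y+j),(11,j*k+4),0,.35,(0,0,255),1)
    return c
t=np.zeros((600,800,3),np.uint8)
def put(c,x,y): t[y:y+c.shape[0],x:x+c.shape[1]]=c
put(crop("top",340,175,70,75,6),0,0)
put(crop("top",195,140,90,95,4),430,0)
put(crop("top",90,170,90,100,2),430,390); 
cv2.imwrite("pics/c1.png",t)
t[:]=0
put(crop("side",300,140,70,75,6),0,0)
put(crop("side",185,180,110,90,3),430,0)
put(crop("side",120,260,120,100,3),430,290)
cv2.imwrite("pics/c2.png",t)
E
```

```text
(no output)
```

View pics/c1.png

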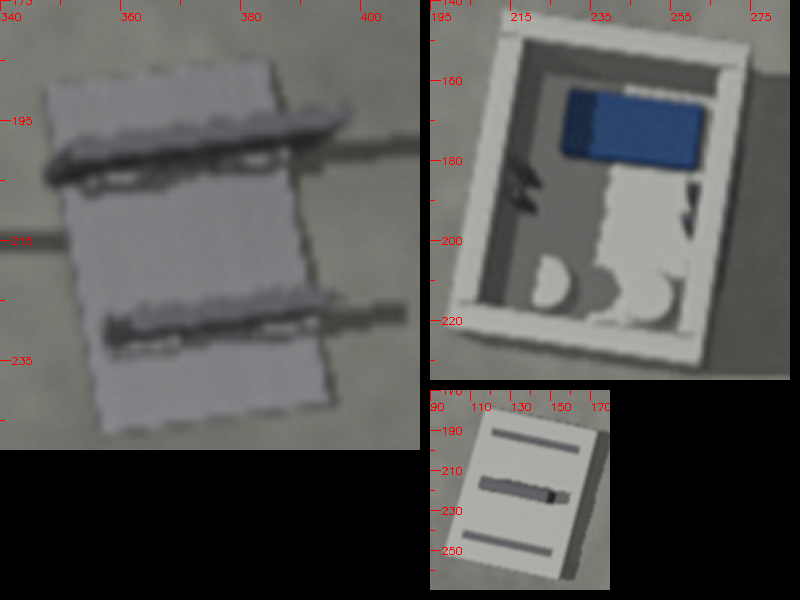

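View pics/c2.png

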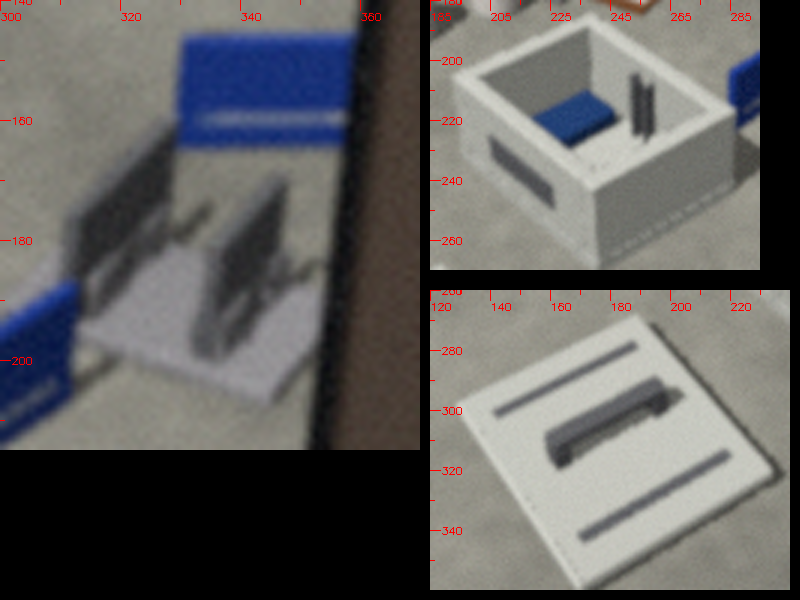

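c1/c2: the wide panel is in the far slot (+x side, top rows ~193–205), the narrow one in the near slot (~227). Ribs show at (215,187) and (260,188) in top. The cups are at −x, the cold pack at +x. Now I'll fit poses to corners, then to edges, in both views.

```bash
cat >fit.py <<'E'
import cv2,numpy as np
from scipy.optimize import least_squares
from scipy.ndimage import map_coordinates,gaussian_filter
from station import arm
np.set_printoptions(precision=4,suppress=True)
CAM={n:arm.camera_model(n) for n in("side","top")}
def project(n,P,k=0.):
    m=CAM[n]; f=210/np.tan(np.radians(m["fovy"]/2)); T=np.linalg.inv(m["pose"])
    K=np.array([[f,0,m["cx"]],[0,f,m["cy"]],[0,0,1.]])
    return cv2.projectPoints(np.asarray(P,float).reshape(-1,3),cv2.Rodrigues(T[:3,:3])[0],T[:3,3],K,np.array([k,0,0,0.]))[0][:,0]
def world(p,L):  # p = x,y,z,yaw
    c,s=np.cos(p[3]),np.sin(p[3]); L=np.asarray(L,float)
    return L@np.array([[c,s,0],[-s,c,0],[0,0,1]])+p[:3]
def rect(a,b,z,cx=0,cy=0): return np.array([[cx+i*a/2,cy+j*b/2,z] for i,j in((1,1),(1,-1),(-1,-1),(-1,1))])/1000
def edge_obs(img,n,p,L0,L1,k,R=3.5,lo=.08,hi=.92,num=25):
    """points found on the picture's edge near the projected segment: returns local pts, pixel, normal"""
    g=gaussian_filter(cv2.cvtColor(img,cv2.COLOR_BGR2GRAY).astype(float),.7)
    t=np.linspace(lo,hi,num)[:,None]; L=L0+(L1-L0)*t; uv=project(n,world(p,L),k)
    d=uv[-1]-uv[0]; nn=np.array([-d[1],d[0]])/np.linalg.norm(d); s=np.arange(-R-.5,R+.51,.25)
    X=uv[:,None]+s[None,:,None]*nn
    pr=map_coordinates(g,[X[...,1],X[...,0]],order=1); gr=np.abs(np.gradient(pr,axis=1)); gr[:,:2]=gr[:,-2:]=0
    i=gr.argmax(1); ok=gr.max(1)>2
    return L[ok],(uv+s[i][:,None]*nn)[ok],nn
E
cat >m1.py <<'E'
from fit import *
I={n:cv2.imread(f"pics/{n}0.png") for n in CAM}
C={"box":(rect(220,170,105),{"top":[(213,142.5),(275,151.2),(262,231.7),(200.5,222)],"side":[(193.3,205),(239,184),(287.3,216),(240.3,243.3)]},[.6,.03,0,-.15]),
"stand":(rect(170,110,12),{"top":[(347.5,189.7),(385,185.3),(395.8,242.2),(357.5,247.2)],"side":[None,None,None,(345,207.5)]},[.5,-.3,0,.17]),
"lid":(rect(220,170,23),{"top":[(117.5,179),(173.5,190),(155,264),(98.5,252.5)],"side":[(130,298),(189,269),(236,321.7),(171,359)]},[.5,.3,0,-.25])}
names=list(C)
def res(v):
    r=[]
    for i,o in enumerate(names):
        L,obs,_=C[o]
        for n in obs:
            uv=project(n,world(v[4*i:4*i+4],L),v[-2+(n=="top")])
            r+=[(a-b) for a,b in zip(uv,obs[n]) if b is not None]
    return np.concatenate(r)
s=least_squares(res,np.r_[sum([C[o][2] for o in names],[]),0,0],loss="soft_l1")
print("corners rms",np.sqrt((res(s.x)**2).mean()),"k",s.x[-2:])
for i,o in enumerate(names): print(o,s.x[4*i:4*i+4])
E_={"box":[(rect(220,170,105),("top","side")),(rect(184,134,105),("top","side"))],
"stand":[(rect(170,110,12),("top",))],
"lid":[(rect(220,170,23),("top","side"))]}
v=s.x
for it,R in enumerate((4,3,2.5,2,2,2)):
    obs=[]
    for i,o in enumerate(names):
        for L,views in E_[o]:
            for n in views:
                for a in range(4):
                    obs.append((i,n)+edge_obs(I[n],n,v[4*i:4*i+4],L[a],L[(a+1)%4],v[-2+(n=="top")],R))
    def er(v):
        r=[(project(n,world(v[4*i:4*i+4],L),v[-2+(n=="top")])-uv)@nn for i,n,L,uv,nn in obs if len(L)]
        return np.r_[np.concatenate(r),(v[6]-0)/.0005]   # stand height weak in top only
    s=least_squares(er,v,loss="soft_l1",f_scale=.3); v=s.x
print("edges rms",np.sqrt((er(v)**2).mean()),"k",v[-2:])
for i,o in enumerate(names): print(o,v[4*i:4*i+4])
for (i,n,L,uv,nn) in obs:
    if len(L): print(names[i],n,len(L),round(float(np.median((project(n,world(v[4*i:4*i+4],L),v[-2+(n=="top")])-uv)@nn)),2),end="; ")
np.save("v.npy",v)
sp=v[4:8]
for x in(-40,40):
    for w in(90,128): print(x,w,[project(n,world(sp,rect(10,w,90,x)),v[-2+(n=="top")]).round(1).tolist() for n in("top","side")])
E
python3 m1.py
```

```text
corners rms 0.45880595067915264 k [-0.1034 -0.0568]
box [ 0.5376  0.0212  0.0006 -0.1692]
stand [ 0.4624 -0.3553 -0.0096  0.1105]
lid [ 0.4626  0.3254 -0.0054 -0.23  ]
edges rms 0.411474932956175 k [-0.0148 -0.0493]
box [ 0.5395  0.0231  0.001  -0.1745]
stand [ 0.4647 -0.3503 -0.      0.1139]
lid [ 0.4627  0.3249  0.0014 -0.2396]
box top 25 0.0; box top 25 -0.0; box top 25 -0.0; box top 25 -0.25; box side 25 0.26; box side 25 0.0; box side 25 -0.01; box side 25 0.25; box top 25 -0.24; box top 21 0.25; box top 25 -0.0; box top 25 0.0; box side 25 0.01; box side 25 -0.25; box side 16 -0.25; box side 22 -0.0; stand top 20 -0.26; stand top 22 -0.0; stand top 22 -0.24; lid top 25 -0.51; lid top 25 -0.01; lid top 25 -0.49; lid top 25 0.27; lid side 25 0.26; lid side 25 0.01; lid side 25 0.25; lid side 25 0.01; -40 90 [[[362.5, 225.6], [395.5, 220.9], [396.1, 224.6], [363.2, 229.3]], [[334.2, 179.7], [345.4, 167.6], [348.2, 168.4], [337.0, 180.6]]]
-40 128 [[[355.5, 226.6], [402.4, 219.9], [403.1, 223.6], [356.2, 230.3]], [[331.6, 182.4], [347.7, 165.1], [350.4, 165.9], [334.5, 183.3]]]
40 90 [[[357.5, 196.4], [390.1, 191.9], [390.8, 195.5], [358.2, 200.1]], [[312.3, 172.7], [324.3, 161.1], [326.9, 161.9], [315.0, 173.5]]]
40 128 [[[350.6, 197.4], [397.0, 191.0], [397.6, 194.6], [351.2, 201.0]], [[309.6, 175.2], [326.7, 158.7], [329.3, 159.5], [312.3, 176.1]]]
```

```bash
cat >go.py <<'E'
import numpy as np
from station import arm
def to(x,y,z,yaw):
    """remaining shift in tool axes (shares of 0.1 m) and turn (shares of 90 deg), tool kept down"""
    s=arm.get_state(); p=s["eef_pos"]; r=s["ee_rot"]; ps=r[2]; d=np.array([x,y,z])-p
    c,n=np.cos(ps),np.sin(ps)
    dy=(yaw-ps+np.pi)%(2*np.pi)-np.pi
    from scipy.spatial.transform import Rotation as R
    dR=R.from_euler("xyz",r).inv()*R.from_euler("xyz",[np.pi,0,yaw])
    print("t",round(s["t"],2),"pos",p.round(4),"rpy",r.round(4),"w",round(s["width"],4),"F",s["force"].round(1))
    print("turn",(dR.as_rotvec()/(np.pi/2)).round(3),"shift",(R.from_euler("xyz",r).inv().apply(d)*10).round(3))
E
python3 - <<'E'
from fit import *
from go import to
v=np.load("v.npy"); sp=v[4:8]
I={n:cv2.imread(f"pics/{n}0.png") for n in CAM}
# panel fit: x offset and y offset in the stand frame, from the long top edges and short ends
for nm,x0,w in(("wide",40,128),("narrow",-40,90)):
  for n in("top","side"):
    k=v[-2+(n=="top")]; g=gaussian_filter(cv2.cvtColor(I[n],cv2.COLOR_BGR2GRAY).astype(float),.5)
    for sx in(-3,0,3):
      for sg in(1,-1):
        y=np.arange(w/2-14,w/2+14,.5); uv=project(n,world(sp,np.c_[np.full(y.size,x0+sx),sg*y,np.full(y.size,90)]/1000),k)
        pr=map_coordinates(g,[uv[:,1],uv[:,0]],order=1); gr=np.gradient(pr); i=np.abs(gr).argmax()
        print(nm,n,sx,"end",sg,round(sg*y[i],1),round(gr[i],1),end=" | ")
    y=np.linspace(-w*.35,w*.35,15); xs=np.arange(-14,14,.5)
    P=np.array([[x0+a,b,90] for b in y for a in xs])/1000
    pr=map_coordinates(g,project(n,world(sp,P),k).T[::-1],order=1).reshape(15,-1).mean(0); print("\n",nm,n,"x-profile",pr[::2].round().astype(int))
to(*world(sp,[[.04,0,.2]])[0],sp[3]-np.pi/2)
print("panel",world(sp,[[.04,0,.09]]))
E
```

```text
wide top -3 end 1 74.5 3.0 | wide top -3 end -1 -66.0 1.7 | wide top 0 end 1 74.0 1.9 | wide top 0 end -1 -66.5 1.4 | wide top 3 end 1 69.5 -1.6 | wide top 3 end -1 -59.0 -1.0 | 
 wide top x-profile [ 60  54  49  47  47  51  58  66  74  81  88  92  94  96  97  99 102 105
 109 112 115 118 119 120 121 121 121 121]
wide side -3 end 1 72.5 1.3 | wide side -3 end -1 -73.5 -2.0 | wide side 0 end 1 74.0 1.2 | wide side 0 end -1 -77.5 -1.9 | wide side 3 end 1 71.5 1.2 | wide side 3 end -1 -77.5 -1.9 | 
 wide side x-profile [ 45  46  47  50  53  57  62  67  73  78  84  89  93  97 100 102 105 107
 109 112 114 116 118 120 121 122 123 124]
narrow top -3 end 1 50.0 -2.8 | narrow top -3 end -1 -43.0 1.8 | narrow top 0 end 1 49.5 -2.2 | narrow top 0 end -1 -43.5 1.5 | narrow top 3 end 1 57.0 -1.7 | narrow top 3 end -1 -37.0 3.1 | 
 narrow top x-profile [ 87  83  78  71  66  64  66  70  77  84  90  93  95  97  98 100 103 107
 112 116 119 122 124 125 125 125 125 125]
narrow side -3 end 1 58.5 0.8 | narrow side -3 end -1 -40.5 1.3 | narrow side 0 end 1 58.5 1.1 | narrow side 0 end -1 -39.0 1.1 | narrow side 3 end 1 57.5 1.2 | narrow side 3 end -1 -42.0 0.9 | 
 narrow side x-profile [ 66  63  61  60  61  62  64  68  73  78  83  88  92  96 100 103 106 108
 111 113 115 118 119 120 121 121 120 118]
t 0.1 pos [ 0.151  -0.6575  0.2477] rpy [ 3.1401 -0.0002 -2.9159] w 0.0873 F [-0.1  0.5  0.4]
turn [ 0.001  0.001 -0.929] shift [-4.142  2.246  0.48 ]
panel [[ 0.5044 -0.3458  0.09  ]]
```

Request:
arm_command --series '[0.001, 0.001, -0.929, -1, 0.54, 0.1, 0.5, 0.001, 0.001, -0.929, -1, 0.54, 0.1, 0.5, 0.001, 0.001, -0.929, -1, 0.54, 0.1, 0.5, 0.001, 0.001, -0.929, -1, 0.54, 0.1, 0.5, 0.001, 0.001, -0.929, -1, 0.54, 0.1, 0.5, 0.001, 0.001, -0.929, -1, 0.54, 0.1, 0.5, 0.001, 0.001, -0.929, -1, 0.54, 0.1, 0.5, 0.001, 0.001, -0.929, -1, 0.54, 0.1, 0.5]' --force 30

```text
t: 1.1
eef_pos: [0.2364, -0.5826, 0.2381]
ee_rot: [3.141, -0.001, -1.451]
force: [-1.0, 0.6, -0.9]
width: 0.0442
gripper_force: 0.0
```

```bash
python3 -c "
from go import to
to(.503,-.346,.2,-1.457)"
```

```text
t 1.1 pos [ 0.2364 -0.5826  0.2381] rpy [ 3.1414e+00 -1.2000e-03 -1.4512e+00] w 0.0442 F [-1.   0.6 -0.9]
turn [ 0.    -0.001  0.004] shift [-2.031 -2.93   0.378]
```

Request:
arm_command --series '[0, 0, 0.004, -0.68, -0.98, 0.1, 0.5, 0, 0, 0.004, -0.68, -0.98, 0.1, 0.5, 0, 0, 0.004, -0.68, -0.98, 0.1, 0.5]'

```text
t: 1.48
eef_pos: [0.3283, -0.5018, 0.2278]
ee_rot: [3.141, -0.001, -1.459]
force: [-0.9, -0.6, -0.1]
width: 0.0439
gripper_force: 0.0
```

Request:
arm_command --series '[0, 0, 0, -0.68, -0.98, 0.1, 0.5, 0, 0, 0, -0.68, -0.98, 0.1, 0.5, 0, 0, 0, -0.68, -0.98, 0.1, 0.5]'

```text
t: 1.85
eef_pos: [0.4181, -0.4241, 0.2177]
ee_rot: [3.141, -0.001, -1.459]
force: [0.3, 0.0, -1.2]
width: 0.044
gripper_force: 0.0
```

Request:
arm_command --series '[0, 0, 0, -0.67, -0.97, 0.1, 0.5, 0, 0, 0, -0.67, -0.97, 0.1, 0.5, 0, 0, 0, -0.67, -0.97, 0.1, 0.5, 0, 0, 0, -0.67, -0.97, 0.1, 0.5]'

```text
t: 2.35
eef_pos: [0.5048, -0.3495, 0.2079]
ee_rot: [3.141, -0.002, -1.463]
force: [-0.8, 0.1, 0.2]
width: 0.0439
gripper_force: 0.0
```

```bash
python3 -c "
from go import to
to(.503,-.346,.085,-1.457)"
```

```text
t 2.35 pos [ 0.5048 -0.3495  0.2079] rpy [ 3.1408e+00 -1.8000e-03 -1.4629e+00] w 0.0439 F [-0.8  0.1  0.2]
turn [ 0.    -0.001 -0.004] shift [-0.038  0.013  1.229]
```

Request:
arm_command --series '[0, 0, -0.004, -0.038, 0.013, 0.5, 0.5, 0, 0, -0.004, -0.038, 0.013, 1, 0.5, 0, 0, -0.004, -0.038, 0.013, 1, 0.5, 0, 0, -0.004, -0.038, 0.013, 1, 0.5]'

```text
t: 2.85
eef_pos: [0.5041, -0.3469, 0.1101]
ee_rot: [-3.14, -0.003, -1.457]
force: [0.2, 0.2, -0.5]
width: 0.0438
gripper_force: 0.0
```

```bash
python3 - <<'E'
from go import to
to(.503,-.346,.085,-1.457)
from fit import *
t=np.zeros((560,800,3),np.uint8)
for n,(x,y,w,h),X in(("top",(320,150,100,110),0),("side",(290,120,80,110),410)):
    i=arm.grab_frame(n); cv2.imwrite(f"pics/{n}1.png",i)
    k=4; c=cv2.resize(i[y:y+h,x:x+w],None,fx=k,fy=k,interpolation=cv2.INTER_CUBIC); t[:c.shape[0],X:X+c.shape[1]]=c
cv2.imwrite("pics/c3.png",t)
E
```

```text
t 2.85 pos [ 0.5041 -0.3469  0.1101] rpy [-3.1402 -0.0035 -1.4571] w 0.0438 F [ 0.2  0.2 -0.5]
turn [-0.001 -0.002 -0.   ] shift [-0.011  0.011  0.251]
```

View pics/c3.png

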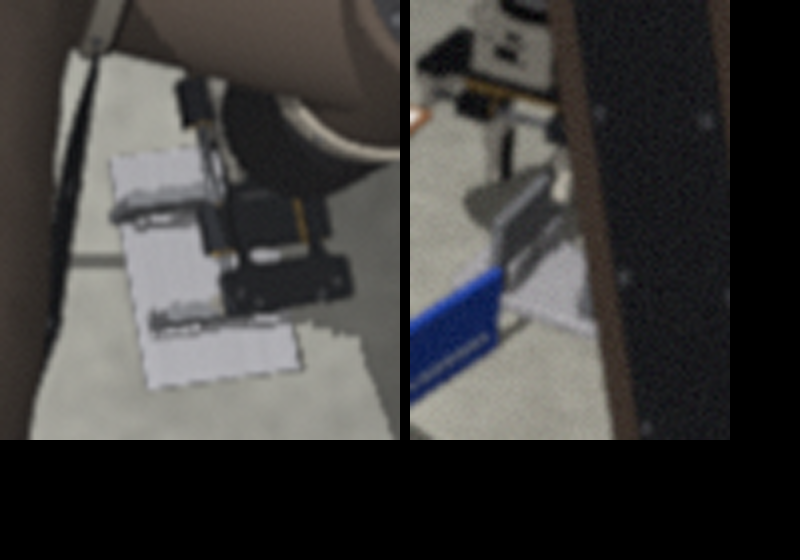

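Picture: the fingers straddle the wide panel (side crop at ~(505,150) and (560,180)). Descend and grip.

Request:
arm_command --series '[0, 0, 0, -0.011, 0.011, 0.12, 0.5, 0, 0, 0, -0.011, 0.011, 0.25, 0.5, 0, 0, 0, -0.011, 0.011, 0.25, 0, 0, 0, 0, -0.011, 0.011, 0.25, 0, 0, 0, 0, -0.011, 0.011, 0.25, 0, 0, 0, 0, -0.011, 0.011, 0.25, 0, 0, 0, 0, -0.011, 0.011, 0.25, 0, 0, 0, 0, -0.011, 0.011, 0.25, 0]' --force 30

```text
t: 3.95
eef_pos: [0.5025, -0.3446, 0.0833]
ee_rot: [-3.141, -0.002, -1.457]
force: [-0.9, 1.2, 0.9]
width: 0.0099
gripper_force: 30.0
```

```bash
python3 -c "
from go import to
to(.503,-.346,.085,-1.457)"
```

```text
t 3.95 pos [ 0.5025 -0.3446  0.0833] rpy [-3.1414e+00 -2.1000e-03 -1.4565e+00] w 0.0099 F [-0.9  1.2  0.9]
turn [-0.    -0.001  0.   ] shift [ 0.015 -0.003 -0.017]
```

Request:
arm_command --series '[0, 0, 0, 0, 0, -0.2, 0, 0, 0, 0, 0, 0, -0.4, 0, 0, 0, 0, 0, 0, -0.7, 0, 0, 0, 0, 0, 0, -1, 0]'

```text
t: 4.45
eef_pos: [0.5022, -0.3442, 0.1836]
ee_rot: [3.141, -0.001, -1.457]
force: [-0.2, 0.5, -1.6]
width: 0.0098
gripper_force: 30.0
```

Request:
arm_command --series '[0, 0, 0, 0, 0, -0.3, 0, 0, 0, 0, 0, 0, -0.45, 0, 0, 0, 0, 0, 0, -0.45, 0]'

```text
t: 4.82
eef_pos: [0.5028, -0.3443, 0.2287]
ee_rot: [-3.14, -0.002, -1.457]
force: [-0.2, -0.5, -2.6]
width: 0.01
gripper_force: 30.0
```

```bash
python3 -c "
from go import to
to(.5395,.0231,.225,-1.745)"
```

```text
t 4.83 pos [ 0.5028 -0.3443  0.2287] rpy [-3.1400e+00 -2.5000e-03 -1.4566e+00] w 0.01 F [-0.2 -0.5 -2.6]
turn [-0.001 -0.001  0.184] shift [-3.608 -0.783  0.029]
```

Request:
arm_command --series '[0, 0, 0.06, -0.3, -0.07, 0, 0, 0, 0, 0.12, -0.65, -0.15, 0, 0, 0, 0, 0.184, -1, -0.22, 0, 0, 0, 0, 0.184, -1, -0.22, 0, 0]'

```text
t: 5.32
eef_pos: [0.5124, -0.2403, 0.2264]
ee_rot: [3.14, -0.001, -1.744]
force: [-0.3, -0.9, -1.4]
width: 0.0102
gripper_force: 30.0
```

```bash
python3 -c "
from go import to
to(.5395,.0231,.225,-1.745)"
```

```text
t 5.33 pos [ 0.5124 -0.2403  0.2264] rpy [ 3.1400e+00 -1.3000e-03 -1.7444e+00] w 0.0102 F [-0.3 -0.9 -1.4]
turn [ 0.001 -0.001  0.   ] shift [-2.642  0.188  0.011]
```

Request:
arm_command --series '[0, 0, 0, -0.4, 0.03, 0, 0, 0, 0, 0, -0.9, 0.06, 0, 0, 0, 0, 0, -0.9, 0.06, 0, 0]'

```text
t: 5.7
eef_pos: [0.5226, -0.1507, 0.2266]
ee_rot: [3.141, -0.002, -1.742]
force: [-0.6, -0.1, -1.2]
width: 0.0099
gripper_force: 30.0
```

Request:
arm_command --series '[0, 0, 0, -0.4, 0.03, 0, 0, 0, 0, 0, -0.9, 0.06, 0, 0, 0, 0, 0, -0.9, 0.06, 0, 0]'

```text
t: 6.08
eef_pos: [0.5325, -0.0615, 0.2266]
ee_rot: [3.141, -0.002, -1.742]
force: [0.5, -0.2, -2.1]
width: 0.0096
gripper_force: 30.0
```

Request:
arm_command --series '[0, 0, 0, -0.4, 0.03, 0, 0, 0, 0, 0, -0.8, 0.06, 0, 0, 0, 0, 0, -0.84, 0.06, 0, 0, 0, 0, 0, -0.84, 0.06, 0, 0]'

```text
t: 6.58
eef_pos: [0.5409, 0.0199, 0.2267]
ee_rot: [3.141, -0.003, -1.745]
force: [0.0, -0.2, -2.4]
width: 0.0099
gripper_force: 30.0
```

```bash
python3 - <<'E'
from go import to
to(.5395,.0231,.225,-1.745)
from fit import *
t=np.zeros((600,800,3),np.uint8)
s=arm.get_state(); v=np.load("v.npy")
P=world([*s["eef_pos"],s["ee_rot"][2]+np.pi/2],np.array([[0,64,6.5],[0,-64,6.5],[0,-64,-71.5],[0,64,-71.5]])/1000)
for n,(x,y,w,h),k,X in(("top",(185,120,110,120),3,0),("side",(170,110,120,150),4,320)):
    i=arm.grab_frame(n); cv2.imwrite(f"pics/{n}2.png",i)
    c=cv2.resize(i[y:y+h,x:x+w],None,fx=k,fy=k,interpolation=cv2.INTER_CUBIC); t[:c.shape[0],X:X+c.shape[1]]=c
    print(n,project(n,P,v[-2+(n=="top")]).round(1).tolist(),((project(n,P,v[-2+(n=="top")])-[x,y])*k+[X,0]).round().tolist())
cv2.imwrite("pics/c4.png",t)
E
```

```text
t 6.58 pos [0.5409 0.0199 0.2267] rpy [ 3.1410e+00 -2.7000e-03 -1.7453e+00] w 0.0099 F [ 0.  -0.2 -2.4]
turn [ 0.    -0.002 -0.   ] shift [-0.029  0.019  0.017]
top [[204.7, 169.2], [258.5, 177.0], [260.5, 184.3], [211.0, 177.1]] [[59.0, 148.0], [220.0, 171.0], [227.0, 193.0], [78.0, 171.0]]
side [[217.0, 180.4], [255.3, 163.7], [255.9, 187.3], [219.2, 204.8]] [[508.0, 282.0], [661.0, 215.0], [664.0, 309.0], [517.0, 379.0]]
```

View pics/c4.png

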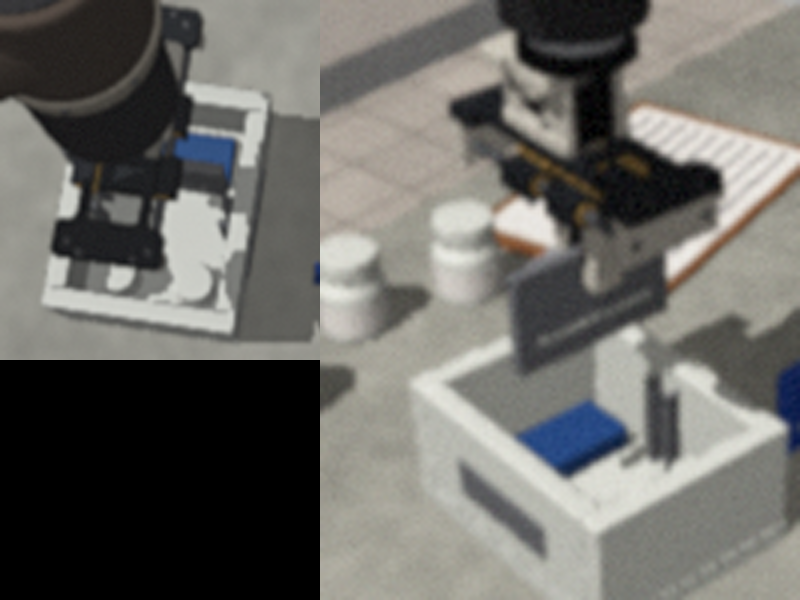

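Picture: the panel hangs level over the box, its ends at crop (516,330) and (664,280), matching the prediction within ~1 mm. The −y groove shows between ribs at (652,420) and (671,430). Checking the fitted groove against that.

```bash
python3 - <<'E'
from fit import *
v=np.load("v.npy"); b=v[:4]
i=cv2.imread("pics/side2.png"); k=v[-2]
g=cv2.cvtColor(i,cv2.COLOR_BGR2GRAY).astype(float)
xs=np.arange(-20,21,1.)
for z in(40,50,60,70,80,88):
    uv=project("side",world(b,np.c_[xs,np.full(xs.size,-55),np.full(xs.size,z)]/1000),k)
    print(z,map_coordinates(g,[uv[:,1],uv[:,0]],order=1).round().astype(int))
i=cv2.imread("pics/top0.png"); k=v[-1];g=cv2.cvtColor(i,cv2.COLOR_BGR2GRAY).astype(float)
for y in(-59,-57,57,59):
    for z in(81,91):
        uv=project("top",world(b,np.c_[xs,np.full(xs.size,y),np.full(xs.size,z)]/1000),k)
        print(y,z,map_coordinates(g,[uv[:,1],uv[:,0]],order=1).round().astype(int))
E
```

```text
40 [ 97  84  76  73  71  71  72  72  72  72  72  72  73  73  74  73  71  68
  65  63  61  62  63  64  65  67  72  77  83  88  95 103 110 117 124 132
 140 148 156 164 165]
50 [ 67  60  62  64  65  66  67  69  71  73  76  76  75  74  73  73  71  69
  67  65  64  66  67  68  69  72  76  80  84  87  93 100 107 114 123 133
 143 152 161 168 171]
60 [ 70  64  65  65  66  67  69  71  73  75  78  77  75  74  72  71  70  69
  68  66  66  66  67  68  69  72  75  78  82  86  94 101 109 116 125 135
 144 154 164 169 172]
70 [ 70  64  66  66  66  66  68  71  73  76  77  76  74  73  72  71  70  68
  66  65  66  66  66  65  66  69  73  77  80  87  95 104 112 121 131 141
 150 160 168 171 174]
80 [ 64  61  64  65  66  67  69  72  74  75  74  72  70  68  67  66  65  64
  63  63  64  66  67  67  69  72  76  80  84  91  98 106 114 123 133 142
 152 163 168 171 174]
88 [ 59  61  63  65  67  69  71  76  81  85  86  87  87  86  84  81  78  75
  71  71  71  70  68  65  67  69  71  74  79  88  97 107 117 127 136 145
 154 162 166 171 177]
-59 81 [137 125 114 104  94  88  84  80  81  83  85  92 100 107 118 130 13
[... 453 characters left out ...]
7 91 [161 155 149 142 135 129 124 120 118 122 127 133 142 151 156 161 166 163
 159 154 149 144 139 134 128 124 119 115 113 113 113 117 121 127 133 139
 140 131 122 108  89]
57 81 [54 49 47 45 44 48 51 54 57 59 61 60 60 59 59 59 58 57 55 52 49 46 45 43
 43 43 44 45 47 49 52 56 61 63 66 68 69 70 71 70 69]
57 91 [54 51 49 51 54 58 62 67 69 69 68 66 63 61 61 61 61 58 55 52 49 46 45 44
 44 45 47 49 52 54 57 60 62 64 65 66 67 67 67 67 66]
59 81 [59 56 53 50 49 51 54 59 63 68 70 69 67 65 63 61 61 61 60 58 55 51 48 46
 44 44 44 45 47 49 51 54 57 60 62 64 65 66 67 67 67]
59 91 [59 56 53 53 52 54 58 61 62 62 62 61 61 60 62 64 64 63 61 59 55 51 49 47
 45 46 46 48 50 52 54 56 59 61 62 64 65 66 67 67 66]
```

Request:
arm_command --series '[0, 0, 0, -0.03, 0.02, -0.1, 0, 0, 0, 0, -0.03, 0.02, 0.2, 0, 0, 0, 0, -0.03, 0.02, 0.45, 0, 0, 0, 0, -0.03, 0.02, 0.55, 0, 0, 0, 0, -0.03, 0.02, 0.55, 0, 0, 0, 0, -0.03, 0.02, 0.55, 0]'

```text
t: 7.42
eef_pos: [0.5404, 0.0239, 0.1736]
ee_rot: [-3.139, -0.001, -1.745]
force: [0.0, -0.8, -2.5]
width: 0.01
gripper_force: 30.0
```

```bash
python3 -c "
from go import to
to(.5395,.0231,.0863,-1.745)"
```

```text
t 7.42 pos [0.5404 0.0239 0.1736] rpy [-3.1393e+00 -1.3000e-03 -1.7454e+00] w 0.01 F [ 0.  -0.8 -2.5]
turn [-0.001 -0.001 -0.   ] shift [0.009 0.009 0.873]
```

Within 1 mm; lowering gradually.

Request:
arm_command --series '[0, 0, 0, 0.01, 0.01, 0.04, 0, 0, 0, 0, 0.01, 0.01, 0.09, 0, 0, 0, 0, 0.01, 0.01, 0.14, 0, 0, 0, 0, 0.01, 0.01, 0.2, 0, 0, 0, 0, 0.01, 0.01, 0.25, 0, 0, 0, 0, 0.01, 0.01, 0.25, 0]'

```text
t: 8.18
eef_pos: [0.5382, 0.0229, 0.1469]
ee_rot: [3.141, -0.002, -1.746]
force: [0.9, -0.3, -1.1]
width: 0.0099
gripper_force: 30.0
```

```bash
python3 -c "
from go import to
to(.5395,.0231,.0863,-1.745)"
```

```text
t 8.18 pos [0.5382 0.0229 0.1469] rpy [ 3.1413e+00 -2.5000e-03 -1.7456e+00] w 0.0099 F [ 0.9 -0.3 -1.1]
turn [ 0.    -0.002 -0.   ] shift [-0.006 -0.013  0.606]
```

Request:
arm_command --series '[0, 0, 0, 0, -0.003, 0.06, 0, 0, 0, 0, 0, -0.003, 0.12, 0, 0, 0, 0, 0, -0.003, 0.18, 0, 0, 0, 0, 0, -0.003, 0.24, 0, 0, 0, 0, 0, -0.003, 0.3, 0, 0, 0, 0, 0, -0.003, 0.3, 0]'

```text
t: 8.93
eef_pos: [0.5385, 0.0228, 0.1169]
ee_rot: [3.141, -0.002, -1.746]
force: [-0.1, 0.0, -1.7]
width: 0.0099
gripper_force: 30.0
```

```bash
python3 -c "
from go import to
to(.5395,.0231,.0863,-1.745)"
```

```text
t 8.93 pos [0.5385 0.0228 0.1169] rpy [ 3.1414e+00 -2.4000e-03 -1.7456e+00] w 0.0099 F [-0.1  0.  -1.7]
turn [ 0.    -0.002 -0.   ] shift [-0.006 -0.009  0.306]
```

Request:
arm_command --series '[0, 0, 0, 0, 0, 0.06, 0, 0, 0, 0, 0, 0, 0.12, 0, 0, 0, 0, 0, 0, 0.18, 0, 0, 0, 0, 0, 0, 0.22, 0, 0, 0, 0, 0, 0, 0.26, 0, 0, 0, 0, 0, 0, 0.28, 0]'

```text
t: 9.68
eef_pos: [0.5388, 0.0228, 0.0892]
ee_rot: [-3.141, -0.002, -1.746]
force: [0.4, 0.3, -1.2]
width: 0.0101
gripper_force: 30.0
```

Request:
arm_command --series '[0, 0, 0, 0, 0, 0.01, 0, 0, 0, 0, 0, 0, 0.02, 0, 0, 0, 0, 0, 0, 0.03, 0]'

```text
t: 10.05
eef_pos: [0.5389, 0.0229, 0.0865]
ee_rot: [-3.141, -0.002, -1.746]
force: [0.1, 0.5, -1.8]
width: 0.0098
gripper_force: 30.0
```

Request:
arm_command --series '[0, 0, 0, 0, 0, 0.01, 0, 0, 0, 0, 0, 0, 0.02, 0, 0, 0, 0, 0, 0, 0.02, 0]'

```text
t: 10.42
eef_pos: [0.5391, 0.0229, 0.0863]
ee_rot: [-3.14, -0.002, -1.745]
force: [-7.3, 1.9, 16.4]
width: 0.0102
gripper_force: 30.0
```

Floor contact at the expected height (0.0863). Release and rise.

Request:
arm_command --series '[0, 0, 0, 0, 0, -0.015, 0, 0, 0, 0, 0, 0, -0.015, 0.3, 0, 0, 0, 0, 0, -0.015, 0.3, 0, 0, 0, 0, 0, -0.015, 0.3, 0, 0, 0, 0, 0, -0.015, 0.3]'

```text
t: 11.05
eef_pos: [0.5388, 0.0228, 0.0858]
ee_rot: [-3.141, -0.002, -1.746]
force: [0.2, -0.1, 0.3]
width: 0.0261
gripper_force: 0.0
```

Request:
arm_command --series '[0, 0, 0, 0, 0, -0.1, 0.3, 0, 0, 0, 0, 0, -0.3, 0.3, 0, 0, 0, 0, 0, -0.7, 0.3, 0, 0, 0, 0, 0, -1, 0.3]'

```text
t: 11.55
eef_pos: [0.5392, 0.0231, 0.1883]
ee_rot: [-3.139, -0.001, -1.745]
force: [0.7, 0.8, 0.3]
width: 0.0265
gripper_force: 0.0
```

```bash
python3 -c "
from go import to
import numpy as np
v=np.load('v.npy'); print(v[8:12])
to(v[8],v[9],.17,v[11]-np.pi/2)"
```

```text
[ 0.46265243  0.3248997   0.00137329 -0.23962419]
t 11.55 pos [0.5392 0.0231 0.1883] rpy [-3.1394e+00 -1.3000e-03 -1.7454e+00] w 0.0265 F [0.7 0.8 0.3]
turn [-0.001 -0.001  0.041] shift [-2.84   1.278  0.176]
```

Request:
arm_command --series '[0, 0, 0, -0.4, 0.18, 0, 0.5, 0, 0, 0, -0.95, 0.43, 0, 0.5, 0, 0, 0, -0.95, 0.43, 0, 0.5]'

```text
t: 11.92
eef_pos: [0.5125, 0.1272, 0.1868]
ee_rot: [-3.14, -0.001, -1.741]
force: [-0.3, 0.9, -0.0]
width: 0.0434
gripper_force: 0.0
```

Request:
arm_command --series '[0, 0, 0, -0.4, 0.18, 0, 0.5, 0, 0, 0, -0.95, 0.43, 0, 0.5, 0, 0, 0, -0.95, 0.43, 0, 0.5]'

```text
t: 12.3
eef_pos: [0.4868, 0.2277, 0.1861]
ee_rot: [-3.14, -0.001, -1.742]
force: [0.0, -1.4, -1.3]
width: 0.0441
gripper_force: 0.0
```

Request:
arm_command --series '[0, 0, 0.041, -0.4, 0.18, 0, 0.5, 0, 0, 0.041, -0.94, 0.42, 0, 0.5, 0, 0, 0.041, -0.94, 0.42, 0, 0.5, 0, 0, 0.041, -0.94, 0.42, 0, 0.5]'

```text
t: 12.8
eef_pos: [0.4622, 0.3242, 0.1853]
ee_rot: [-3.141, -0.002, -1.81]
force: [0.3, -1.8, 0.5]
width: 0.0437
gripper_force: 0.0
```

```bash
python3 - <<'E'
from go import to
from fit import *
v=np.load('v.npy'); to(v[8],v[9],.05,v[11]-np.pi/2)
t=np.zeros((600,800,3),np.uint8)
for n,(x,y,w,h),k,X in(("top",(190,135,95,105),4,0),("side",(180,170,115,105),3,400)):
    i=arm.grab_frame(n); cv2.imwrite(f"pics/{n}3.png",i)
    c=cv2.resize(i[y:y+h,x:x+w],None,fx=k,fy=k,interpolation=cv2.INTER_CUBIC); t[:c.shape[0],X:X+c.shape[1]]=c
    if n=="side":
        c=cv2.resize(i[240:370,110:260],None,fx=2,fy=2); t[330:330+c.shape[0],400:700]=c
cv2.imwrite("pics/c5.png",t)
# handle check from the first pictures (bar 18x100 at z=53)
xs=np.arange(-16,17,1.); ys=np.linspace(-35,35,15)
for n in CAM:
    g=cv2.cvtColor(cv2.imread(f"pics/{n}0.png"),cv2.COLOR_BGR2GRAY).astype(float)
    P=np.array([[a,b,53] for b in ys for a in xs])/1000
    print(n,map_coordinates(g,project(n,world(v[8:12],P),v[-2+(n=="top")]).T[::-1],order=1).reshape(15,-1).mean(0).round().astype(int))
E
```

```text
t 12.8 pos [0.4622 0.3242 0.1853] rpy [-3.1411 -0.0025 -1.8099] w 0.0437 F [ 0.3 -1.8  0.5]
turn [-0.    -0.002  0.   ] shift [-0.011 -0.002  1.353]
side [ 81  77  73  70  68  67  67  71  76  82  87  91  94  97  99  99  99 100
 100 100 101 103 108 116 125 136 148 161 172 183 189 193 196]
top [173 173 172 171 167 160 151 139 125 113 105 100  98  98  98  99  99  98
  98  97  96  94  93  92  94  99 107 119 132 145 157 165 170]
```

View pics/c5.png

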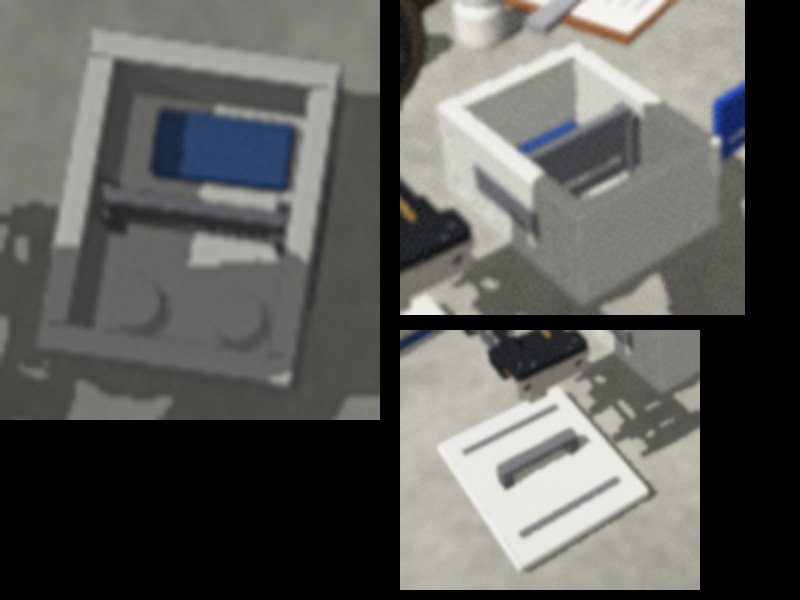

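Picture: the panel stands in both grooves, the cups and pack are undisturbed, and the lid's handle is where the fit says (edges ±9 mm). Descend on the handle.

Request:
arm_command --series '[0, 0, 0, -0.01, 0, 0.4, 0.5, 0, 0, 0, -0.01, 0, 0.9, 0.5, 0, 0, 0, -0.01, 0, 1, 0.5, 0, 0, 0, -0.01, 0, 1, 0.5]'

```text
t: 13.4
eef_pos: [0.463, 0.3252, 0.0858]
ee_rot: [-3.141, -0.003, -1.81]
force: [0.9, 0.5, 0.9]
width: 0.0439
gripper_force: 0.0
```

Request:
arm_command --series '[0, 0, 0, 0, 0, 0.15, 0.5, 0, 0, 0, 0, 0, 0.35, 0.5, 0, 0, 0, 0, 0, 0.35, 0, 0, 0, 0, 0, 0, 0.35, 0, 0, 0, 0, 0, 0, 0.35, 0, 0, 0, 0, 0, 0, 0.35, 0, 0, 0, 0, 0, 0, 0.35, 0, 0, 0, 0, 0, 0, 0.35, 0]' --force 55

```text
t: 14.4
eef_pos: [0.4628, 0.3262, 0.0513]
ee_rot: [-3.14, -0.001, -1.81]
force: [-0.7, -1.2, 6.5]
width: 0.0175
gripper_force: 55.0
```

```bash
python3 -c "
from go import to
import numpy as np
v=np.load('v.npy')
to(v[8],v[9],.05,v[11]-np.pi/2)"
```

```text
t 14.4 pos [0.4628 0.3262 0.0513] rpy [-3.1400e+00 -6.0000e-04 -1.8096e+00] w 0.0175 F [-0.7 -1.2  6.5]
turn [-0.001 -0.     0.001] shift [ 0.013 -0.002  0.013]
```

Request:
arm_command --series '[0, 0, 0, 0, 0, -0.1, 0, 0, 0, 0, 0, 0, -0.3, 0, 0, 0, 0, 0, 0, -0.6, 0, 0, 0, 0, 0, 0, -0.9, 0, 0, 0, 0, 0, 0, -1, 0]'

```text
t: 15.02
eef_pos: [0.4628, 0.3264, 0.1522]
ee_rot: [-3.14, 0.001, -1.81]
force: [0.6, -0.4, -3.6]
width: 0.0178
gripper_force: 55.0
```

Request:
arm_command --series '[0, 0, 0, 0, 0, -0.3, 0, 0, 0, 0, 0, 0, -0.6, 0, 0, 0, 0, 0, 0, -0.7, 0, 0, 0, 0, 0, 0, -0.7, 0]'

```text
t: 15.52
eef_pos: [0.4621, 0.3259, 0.2198]
ee_rot: [-3.141, -0.002, -1.81]
force: [-0.7, 0.1, -2.9]
width: 0.0171
gripper_force: 55.0
```

```bash
python3 -c "
from go import to
to(.5392,.0242,.215,-1.745)"
```

```text
t 15.53 pos [0.4621 0.3259 0.2198] rpy [-3.1413e+00 -1.8000e-03 -1.8103e+00] w 0.0171 F [-0.7  0.1 -2.9]
turn [-0.    -0.001 -0.042] shift [ 2.748 -1.465  0.053]
```

Request:
arm_command --series '[0, 0, -0.02, 0.3, -0.16, 0, 0, 0, 0, -0.042, 0.7, -0.37, 0, 0, 0, 0, -0.042, 0.95, -0.5, 0, 0, 0, 0, -0.042, 0.95, -0.5, 0, 0]'

```text
t: 16.02
eef_pos: [0.4878, 0.2196, 0.2187]
ee_rot: [3.14, -0.004, -1.746]
force: [-0.0, 0.6, -2.9]
width: 0.0173
gripper_force: 55.0
```

```bash
python3 -c "
from go import to
to(.5392,.0242,.215,-1.745)"
```

```text
t 16.02 pos [0.4878 0.2196 0.2187] rpy [ 3.1401 -0.0042 -1.7465] w 0.0173 F [-0.   0.6 -2.9]
turn [ 0.001 -0.003 -0.001] shift [ 1.834 -0.847  0.043]
```

Request:
arm_command --series '[0, 0, 0, 0.3, -0.14, 0, 0, 0, 0, 0, 0.7, -0.32, 0, 0, 0, 0, 0, 0.92, -0.42, 0, 0, 0, 0, 0, 0.92, -0.42, 0, 0]'

```text
t: 16.52
eef_pos: [0.5136, 0.1229, 0.2193]
ee_rot: [3.14, -0.003, -1.746]
force: [-0.3, 1.2, -2.4]
width: 0.0176
gripper_force: 55.0
```

Request:
arm_command --series '[0, 0, 0, 0.3, -0.14, 0, 0, 0, 0, 0, 0.7, -0.32, 0, 0, 0, 0, 0, 0.91, -0.42, 0, 0, 0, 0, 0, 0.91, -0.42, 0, 0, 0, 0, 0, 0.91, -0.42, 0, 0]'

```text
t: 17.15
eef_pos: [0.5394, 0.028, 0.2203]
ee_rot: [3.141, -0.002, -1.744]
force: [0.1, 0.6, -3.2]
width: 0.0172
gripper_force: 55.0
```

```bash
python3 - <<'E'
from go import to
from fit import *
to(.5392,.0242,.148,-1.745)
v=np.load("v.npy"); s=arm.get_state(); I={}
t=np.zeros((600,800,3),np.uint8)
for n,(x,y,w,h),k,X in(("top",(180,115,110,130),3,0),("side",(170,130,130,140),3,400)):
    i=I[n]=arm.grab_frame(n); cv2.imwrite(f"pics/{n}4.png",i)
    c=cv2.resize(i[y:y+h,x:x+w],None,fx=k,fy=k,interpolation=cv2.INTER_CUBIC); t[:c.shape[0],X:X+c.shape[1]]=c
cv2.imwrite("pics/c6.png",t)
# refit the held lid from cover edges
p=np.r_[s["eef_pos"]-[0,0,.050],s["ee_rot"][2]+np.pi/2]; p0=p.copy(); L=rect(220,170,23)
for R in(4,3,2,2):
    obs=[(n,)+edge_obs(I[n],n,p,L[a],L[(a+1)%4],v[-2+(n=="top")],R) for n in CAM for a in range(4)]
    f=lambda q:np.concatenate([(project(n,world(q,l),v[-2+(n=="top")])-uv)@nn for n,l,uv,nn in obs if len(l)])
    p=least_squares(f,p,loss="soft_l1",f_scale=.3).x
print("pred",p0,"fit",p,"rms",np.sqrt((f(p)**2).mean()))
E
```

```text
t 17.15 pos [0.5394 0.028  0.2203] rpy [ 3.1414 -0.0021 -1.7437] w 0.0172 F [ 0.1  0.6 -3.2]
turn [ 0.    -0.001  0.001] shift [ 0.036 -0.005  0.723]
pred [ 0.5394  0.028   0.1703 -0.1729] fit [ 0.5347  0.0237  0.1686 -0.1858] rms 1.4094185756190611
```

View pics/c6.png

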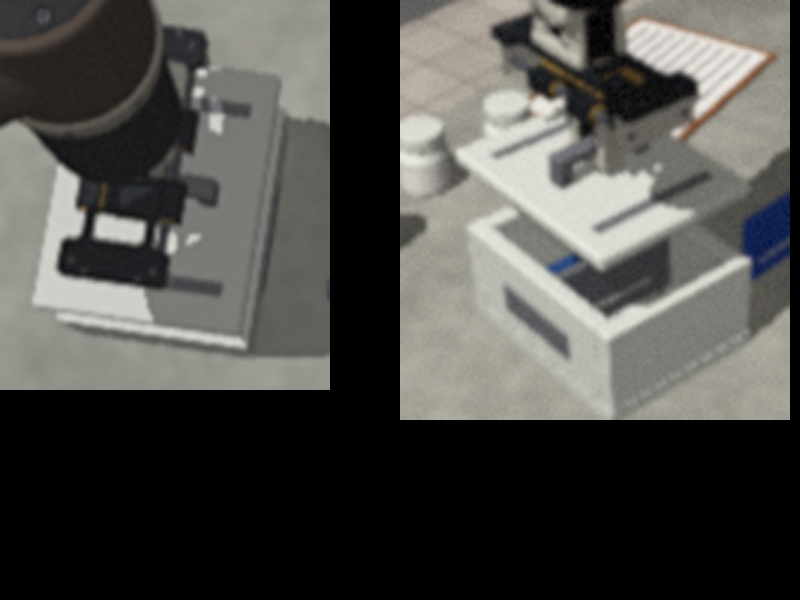

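Picture: the lid is held level and parallel to the rim. Lower to just above entry, correct, then go slowly.

Request:
arm_command --series '[0, 0, 0, 0.036, -0.005, 0.2, 0, 0, 0, 0, 0.036, -0.005, 0.4, 0, 0, 0, 0, 0.036, -0.005, 0.54, 0, 0, 0, 0, 0.036, -0.005, 0.54, 0, 0, 0, 0, 0.036, -0.005, 0.54, 0]'

```text
t: 17.88
eef_pos: [0.54, 0.0237, 0.1676]
ee_rot: [-3.14, -0.002, -1.743]
force: [1.1, -0.5, -3.0]
width: 0.0177
gripper_force: 55.0
```

```bash
python3 -c "
from go import to
to(.5392,.0242,.148,-1.745)"
```

```text
t 17.88 pos [0.54   0.0237 0.1676] rpy [-3.1400e+00 -1.7000e-03 -1.7435e+00] w 0.0177 F [ 1.1 -0.5 -3. ]
turn [-0.001 -0.001  0.001] shift [-0.004  0.009  0.196]
```

Request:
arm_command --series '[0, 0, 0, -0.003, -0.006, 0.03, 0, 0, 0, 0, -0.003, -0.006, 0.06, 0, 0, 0, 0, -0.003, -0.006, 0.09, 0, 0, 0, 0, -0.003, -0.006, 0.12, 0, 0, 0, 0, -0.003, -0.006, 0.14, 0]'

```text
t: 18.5
eef_pos: [0.5401, 0.0235, 0.1527]
ee_rot: [-3.141, -0.002, -1.744]
force: [0.8, -0.4, -3.3]
width: 0.0175
gripper_force: 55.0
```

Request:
arm_command --series '[0, 0, 0, 0, 0.007, 0.015, 0, 0, 0, 0, 0, 0.007, 0.03, 0, 0, 0, 0, 0, 0.007, 0.04, 0, 0, 0, 0, 0, 0.007, 0.05, 0]'

```text
t: 19.0
eef_pos: [0.5395, 0.0237, 0.1483]
ee_rot: [-3.141, -0.002, -1.744]
force: [-4.7, 1.4, 7.5]
width: 0.0173
gripper_force: 55.0
```

Contact at the seated height (0.148). A slight press, then release and rise.

Request:
arm_command --series '[0, 0, 0, 0, 0, 0.01, 0, 0, 0, 0, 0, 0, 0.01, 0, 0, 0, 0, 0, 0, 0, 0.4, 0, 0, 0, 0, 0, 0, 0.4, 0, 0, 0, 0, 0, 0, 0.4, 0, 0, 0, 0, 0, 0, 0.4]'

```text
t: 19.75
eef_pos: [0.5395, 0.0237, 0.1478]
ee_rot: [-3.141, -0.002, -1.744]
force: [0.1, -1.0, 0.5]
width: 0.035
gripper_force: 0.0
```

Request:
arm_command --series '[0, 0, 0, 0, 0, -0.1, 0.4, 0, 0, 0, 0, 0, -0.3, 0.4, 0, 0, 0, 0, 0, -0.6, 0.4, 0, 0, 0, 0, 0, -1, 0.4, 0, 0, 0, 0, 0, -1, 0.4]'

```text
t: 20.38
eef_pos: [0.5413, 0.0242, 0.2521]
ee_rot: [-3.135, 0.001, -1.743]
force: [-0.2, 0.1, -0.9]
width: 0.0353
gripper_force: 0.0
```

Request:
arm_command --series '[0, 0, 0, 0.5, 0, -0.4, 0.4, 0, 0, 0, 1, 0, -0.5, 0.4, 0, 0, 0, 1, 0, -0.5, 0.4]'

```text
t: 20.75
eef_pos: [0.5218, -0.0769, 0.2995]
ee_rot: [-3.139, -0.001, -1.747]
force: [0.1, 1.3, -0.4]
width: 0.0351
gripper_force: 0.0
```

Request:
arm_command --series '[0, 0, 0, 0.5, 0, 0, 0.4, 0, 0, 0, 1, 0, 0, 0.4, 0, 0, 0, 1, 0, 0, 0.4, 0, 0, 0, 1, 0, 0, 0.4]'

```text
t: 21.25
eef_pos: [0.5049, -0.1727, 0.2979]
ee_rot: [3.142, -0.002, -1.745]
force: [0.4, -0.1, 0.1]
width: 0.0352
gripper_force: 0.0
```

```bash
python3 - <<'E'
from fit import *
v=np.load("v.npy"); I={}
t=np.zeros((600,800,3),np.uint8)
for n,(x,y,w,h),k,X in(("top",(185,120,230,140),2,0),("side",(180,130,190,150),2,400)):
    i=I[n]=arm.grab_frame(n); cv2.imwrite(f"pics/{n}5.png",i)
    c=cv2.resize(i[y:y+h,x:x+w],None,fx=k,fy=k,interpolation=cv2.INTER_CUBIC); Y=0 if n=="top" else 290
    t[Y:Y+c.shape[0],X:X+c.shape[1]]=c
cv2.imwrite("pics/c7.png",t)
p=np.r_[v[:2],.097,v[3]]; L=rect(220,170,23)
for R in(4,3,2,2):
    obs=[(n,)+edge_obs(I[n],n,p,L[a],L[(a+1)%4],v[-2+(n=="top")],R) for n in CAM for a in range(4)]
    f=lambda q:np.concatenate([(project(n,world(q,l),v[-2+(n=="top")])-uv)@nn for n,l,uv,nn in obs if len(l)])
    p=least_squares(f,p,loss="soft_l1",f_scale=.3).x
print("box",v[:4],"lid",p,np.sqrt((f(p)**2).mean()))
E
```

```text
box [ 0.5395  0.0231  0.001  -0.1745] lid [ 0.54    0.021   0.098  -0.1741] 0.4926139315407507
```

View pics/c7.png

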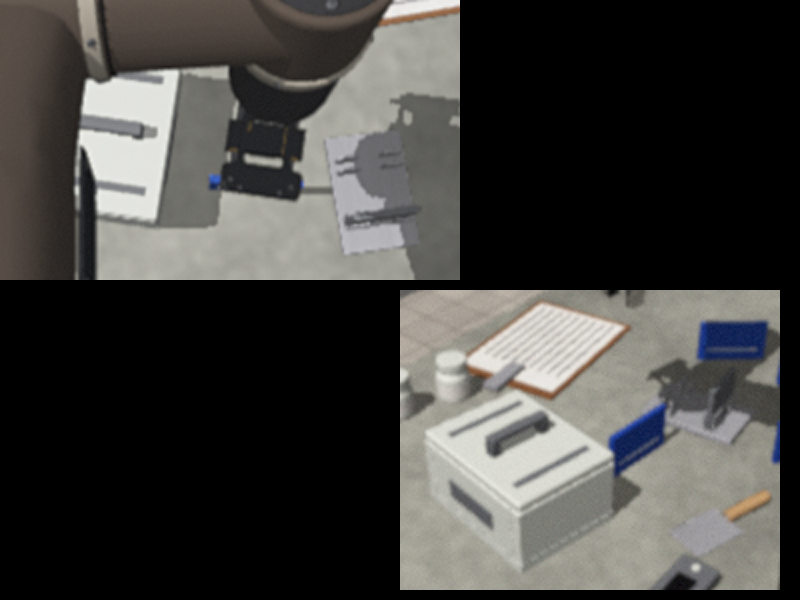

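The lid sits flush: the fitted height is 0.097 above the box (0.098 against the box's 0.001) and its yaw matches. The narrow panel is still in the stand and the gripper is clear. Handing in.

```bash
python3 -c "
from station import arm
print(arm.job_done())"
```

```text
the job is handed in; nothing more can be done
None
```

The wider panel is in the grooves and down on the floor of the box, the lid is flush on top, and the narrow panel is still in the stand; the cups and cold pack were standing undisturbed when last seen, just before the lid went on. Handed in at about 21 s of robot time.

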